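# Clamp a thin-walled housing in the ratchet bar clamp and keep it gripped

## Task

The aluminium housing lies loose in the bed of the ratchet bar clamp: slide it along the bed fully home against the end stop. Then pump the clamp's spring-return trigger, with the trigger only and never by pushing the jaw, until the jaw's sprung brass nose bears on the housing and is pressed in about half way; never let the nose be squashed all the way in, for that crushes the thin walls. Finish holding: stay pressing down on the trigger so that the nose stays about half pressed in, with the housing left in the bed and the other things on the bench left alone.

Things in the scene. Friction and masses are not known exactly. Their poses are not given: they have to be found in the camera images.
- clamp: Grey bar clamp bolted to the bench. Origin under its bed on the centre line; its x runs along the bed from the trigger towards the end stop, y across, z up. Bed plate 375 x 80 mm (x -200 to 175), top at z 12 mm. End stop: upright block, inner face at x 150, 64 wide, top at z 64 mm.
- bed (a point): Point on the bed's top face between its two guide rails, at clamp x 102, y 0, z 12 mm. Rails: 8 mm high (top at z 20 mm), x 55 to 150 mm, inner faces 50 mm apart. Axes as the clamp's.
- head (a point): The trigger's pivot, at clamp x -60, y 0, z 101 mm, in the clamp's head: two upright cheeks, x -88 to -32 mm, 44 mm over their outsides, top at z 116 mm. Between them runs the toothed bar, along x at z 35 mm; it sticks out behind under the trigger, tops of its teeth at z 44 mm. Axes as the clamp's.
- stop_face (a point): Point on the end stop's inner face, at clamp x 150, y 0, z 35 mm. Axes as the clamp's.
- housing: Thin-walled aluminium housing, a block 60 long (its x) x 45 wide (its y) x 50 high with a dark bore in its top, 0.2 to 0.4 kg. Stands on the bed (underside at z 12 mm) between the rails, 2.5 mm play either side, its x along the clamp's x. Origin under its centre. It starts 12 to 30 mm short of the end stop. It can be pinched across its 45 mm width above the rails and slid.
- housing_front (a point): Point on the housing's end face towards the end stop, 30 mm ahead of its centre and 23 mm above its underside. Axes as the housing's. Home: within 2.5 mm of the stop face along x.
- jaw: The sliding jaw with its toothed bar: a dark steel plate 16 x 44 x 42 mm at clamp z 35 mm on the end of the bar, carrying the sprung nose. Do not push it. A friction brake holds it where the last stroke left it, but only against 4 to 6 N: with the trigger let go, a harder-pressed nose pushes the jaw back until that is left.
- jaw_slide (a joint): How far the jaw has been pumped forward (m), 0 to 0.095. With 0 and the nose out, the nose tip is at clamp x = 15 mm; it moves forward one for one. Starts between 0 and 0.035.
- nose: Steel plunger with a brass disc (26 mm across, 5 thick) on the jaw's front, pointing at the housing, at clamp z 35 mm. Spring 2.5 N per mm.
- nose_in (a joint): How far the nose is pressed back into the jaw (m): 0 out, 0.012 fully in (30 N). About half way, 0.004 to 0.009, is right; above 0.0105 the housing is crushed.
- nose_tip (a point): Centre of the nose's front face.
- trigger: The trigger: a lever pivoted in the head, reaching 100 mm backwards (-x) to a black rubber crossbar. A spring lifts it. Press the crossbar down from above with shut fingers; let it rise fully for the next stroke. Pressing takes 2 to 7 N at the crossbar plus 0.4 N per N on the nose.
- trigger_angle (a joint): Trigger angle (rad), 0 up (at rest) to 0.5 fully pressed. A pawl on 6 mm teeth drives the jaw forward 40 mm per rad of pressing, 12 to 18 mm per full stroke; up to 8 mm of a stroke is lost before the pawl catches. As the trigger rises the jaw stays, save as told of its brake.
- trigger_bar (a point): Centre of the trigger's crossbar (18 mm diameter, 46 mm long along the clamp's y). At rest at clamp x -157, z 126 mm; half pressed at x -160, z 101 mm; fully pressed at x -157, z 76 mm.
- face_mill: Bystander: steel face mill lying flat, 66 mm across, 33 high; origin under its centre.
- bushing: Bystander: brass bushing standing on end, 38 mm across, 30 high; origin under its centre.
- vee_block: Bystander: steel vee block, 55 x 45 x 38 mm; origin under its centre.
- drill_chuck: Bystander: steel drill chuck, 54 mm across, 80 high, standing on its nose; origin at the centre of its upper end.
- arbor: Bystander: stepped steel arbor, 150 mm long, 40 mm at the thickest, lying down; origin under its middle.
- spanner: Bystander: flat steel spanner, 170 mm long, lying down.
- parallel: Bystander: steel bar, 125 x 12 x 25 mm, lying down; origin under its middle.
There are look-alikes about, which are no part of the job. What is shaped like the housing but red is not meant.

How it is judged:
On the way, in this order (a step that is already met when the one before it is completed fails the run):
1. the housing is home against the end stop (gap under 2.5 mm), the nose not yet on it (x of stop_face in the frame of housing_front below 0.0025 m and contact force between nose and housing below 0.5 N), for 0.2 s.
2. the nose, pumped forward, is pressed in at least 3 mm by the housing (value of joint nose_in above 0.003 m and contact force between nose and housing above 3 N), for 0.2 s.
At the end, for the whole second after the job is handed in: Through the last second the fingers press the trigger (over 1.5 N), the nose bears on the housing (over 6 N) and is pressed in 4 to 9 mm of its 12, the housing stands in the bed within 2.5 mm of the end stop and bears on it, is still, and is not touched by the robot (value of joint nose_in between 0.004 and 0.009 m and contact force between nose and housing above 6 N and contact force between housing and clamp above 6 N and x of stop_face in the frame of housing_front below 0.0025 m and z of housing in the frame of clamp below 0.015 m and contact force between the fingers and trigger above 1.5 N and contact force between each of the arm, the fingers and housing below 0.5 N and linear speed of housing below 0.01 m/s); the arm keeps its last pose, push and grip.
It fails at once if the nose is pressed in over 10.5 mm: the housing is crushed (value of joint nose_in above 0.0105 m).
It fails at once if the nose is pressed on the housing (over 2 N) while the housing is more than 4 mm short of the stop (contact force between nose and housing above 2 N and x of stop_face in the frame of housing_front above 0.004 m).
It fails at once if the robot pushes the jaw or its nose (over 3 N) (contact force between any of the arm, the fingers and jaw above 3 N or contact force between any of the arm, the fingers and nose above 3 N).
It fails at once if the housing is lifted more than 30 mm off the bed or tipped (z of housing in the frame of clamp above 0.042 m or angle between housing's own z axis and vertical above 0.4 rad).
It fails at once if a bystander is moved more than 30 mm (distance of any of face_mill, bushing, vee_block, drill_chuck, arbor, spanner, parallel from where it was at the start of the episode above 0.03 m).
It also fails if it takes over 61 s, if anything falls off the work surface, if the arm or the gripper's body presses on something with over 40 N, if the wrist force passes 120 N, or if a joint passes its speed limit or range.

## Robot

A 6-joint arm with a two-finger parallel gripper is mounted at the origin on the work surface. World frame = base frame: x ahead of the robot, y to its left, z up, the work surface at z = 0. Lengths are in m, angles in rad, forces in N, time in s.
With the tool pointing down it reaches from about 0.375 to 0.9 m from the base axis. Payload 3.1 kg.
Tool frame: the origin (TCP) lies between the finger pads; the fingertips stand 17 mm ahead of it and the grasp point (between the pads) lies 2 mm behind it; z points along the fingers, y is the line along which they close (so a half turn about z gives the same grasp; the last joint's range is limited). The gripper opens to 85 mm and grips with 20 to 120 N. Pads are 22 mm wide; open, the fingers measure 114 mm over their backs; the gripper's body (76 mm by 85 mm) begins 54 mm behind the grasp point. The pads swing forward as they close: fully open they stand 13 mm farther back than shut.
Start: joints at [0.996, 0.527, 1.433, -0, 1.181, -0.178], TCP at [0.242, 0.576, 0.248] pointing down, gripper open.
Joint ranges: [-3.08, 3.08], [-0.75, 2.2], [0.22, 2.44], [-1.43, 4.57], [0, 2.65], [-2.85, 2.85]. Speed limits (rad/s): [2.79, 2.79, 3.14, 3.14, 3.14, 3.14].

## Interface

Orientations are given as a unit quaternion [x, y, z, w].
In Python, from station import sense, vision, order gives the robot as it stands.
- The arm moves only by the shell command python3 -m crank 'ROWS' [OPENING] [FORCE]. ROWS is JSON, a list of rows, each an object with "dp": the shift along the world's x, y, z in units of 30 mm (1.0 is 30 mm), a list of three; "angular": the turn, a rotation vector about the world's x, y, z in degrees, a list of three. In form: [{"dp": [dx, dy, dz], "angular": [ax, ay, az]}, ...]. A call has 1 to 20 rows; each row shifts and turns the commanded pose from where the row before left it; what a row does not reach is not made up. A row lasts 1/10 s, in which the tool goes at most 50 mm and 8.59 degrees, less where a joint would pass 70% of its speed; a pose out of reach is approached as far as the arm can. A call is refused whole if a number of a shift passes 1 or a number of a turn 8.59, either way. A call with a gripper value outside its range is refused whole. OPENING is the closure, from 0 (fully open) to 1 (shut), set as the call begins (- or left out, the last holds). The fingers move at their own pace and stop on an object; FORCE is the grip in N (left out, the last holds). Time passes only in rows, so rows that do not move let the fingers close. It gives the time, the measured TCP pose, the force, the opening and the grip force at its end, in the units of the state.
- sense(): the state, without advancing time (a new reading comes with each control period).
- vision.snapshot(name): name is "scene" or "side" or "wrist"; returns a dict with "image" (400x640x3 uint8, blue, green, red), "range_z" (400x640 float32, m along the optical axis (not along the pixel's ray), 0 where there is no reading), "mtx" (3x3 intrinsics, pixels), "dist" ([k1, k2, p1, p2, k3] as OpenCV has them; the pictures are not rectified), "pose" (4x4, takes a point from camera to world coordinates); the wrist camera has in their place "mount" (4x4, takes a point from camera to tool coordinates, whose origin is the TCP and whose axes are the flange's). Camera axes: x right, y down, z forward; pixel columns grow to the right and rows downward; lengths in m; the calibration is good to about 2 mm. A picture is of the moment at which its call begins: read the wrist's pose just before it.
- order.sign_off(): hands the job in; it is judged then, once.
The state is a dict: "t": time; "q": joint angles; "qd": joint speeds; "tau": joint torques, N m; "tcp_pos": TCP position; "tool_rot": TCP orientation; "force": force on the tool from outside, world axes, zero at the start; "ft_torque": the same for the moment, N m; "finger_gap": opening from 0.0 (shut) to 1.0 (fully open); "gripper_force": force on a finger pad.
Only numpy, scipy, OpenCV 4.12 (cv2) and the standard library are available. Lean on these libraries where they do the work, as an engineer would, in place of code of your own. Each camera call takes 0.05 s, during which the arm holds its last target. There are 200 camera calls.

## Working session

There is one attempt and no reset: what is moved stays moved. The work goes in short steps, Python scripts to look and compute and a shell command to move; the robot and the scene stay as the last step left them, time stands still between calls to the robot, and variables do not carry over. Pictures are saved under pics/ and viewed, at most 10 in all, crops included, and the job is handed in when it is done.

```bash
ls; mkdir -p pics
cat > h.py <<'E'
import numpy as np, cv2
from station import sense, vision, order
from scipy.spatial.transform import Rotation as R
def snap(n):
    s=sense(); d=vision.snapshot(n)
    if 'pose' not in d:
        T=np.eye(4);T[:3,:3]=R.from_quat(s['tool_rot']).as_matrix();T[:3,3]=s['tcp_pos'];d['pose']=T@np.array(d['mount'])
    return d
def cloud(d):
    h,w=d['range_z'].shape
    u,v=np.meshgrid(np.arange(w),np.arange(h))
    p=cv2.undistortPoints(np.stack([u,v],-1).reshape(-1,1,2).astype(np.float64),np.array(d['mtx']),np.array(d['dist'])).reshape(h,w,2)
    z=d['range_z'].astype(float); P=np.stack([p[...,0]*z,p[...,1]*z,z],-1)
    T=np.array(d['pose']); W=P@T[:3,:3].T+T[:3,3]; W[z==0]=np.nan
    return W
E
python3 - <<'E'
from h import *
for n in ('scene','side'):
    d=snap(n); cv2.imwrite(f'pics/{n}0.png',d['image']); np.save(f'pics/{n}0.npy',cloud(d)); print(n,np.array(d['pose']).round(3).tolist())
s=sense();print(s)
E
```

```text
pics
scene [[0.107, 0.797, -0.595, 1.081], [0.994, -0.094, 0.053, -0.103], [-0.014, -0.597, -0.802, 0.858], [0.0, 0.0, 0.0, 1.0]]
side [[0.818, -0.417, 0.397, 0.178], [-0.576, -0.593, 0.562, -0.563], [0.001, -0.688, -0.725, 0.785], [0.0, 0.0, 0.0, 1.0]]
{'t': 0.1, 'q': array([ 9.95485945e-01,  5.28349236e-01,  1.43378201e+00,  1.80064923e-05,
        1.18141754e+00, -1.78538093e-01]), 'qd': array([-0.00017105, -0.00303237, -0.00131078,  0.00139237,  0.00012525,
       -0.00013199]), 'tau': array([ 7.68757818e-04, -4.43306494e+01, -1.78585947e+01, -1.69889049e-04,
        3.88453191e-03, -1.70020763e-05]), 'tcp_pos': array([0.24117619, 0.57592334, 0.24744368]), 'tool_rot': array([ 1.97090651e-01,  9.80384781e-01, -9.06341248e-04, -3.67730330e-04]), 'force': array([0.14784264, 0.2076138 , 0.09502238]), 'ft_torque': array([-0.0103134 , -0.02329385,  0.06485047]), 'gripper_force': 0.0, 'finger_gap': 1.001080405519159}
```

View pics/scene0.png

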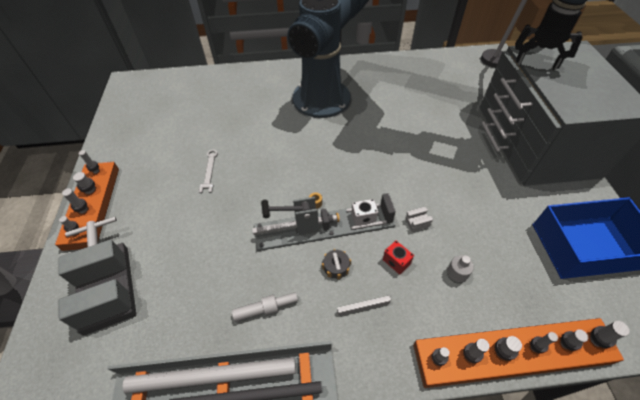

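View pics/side0.png

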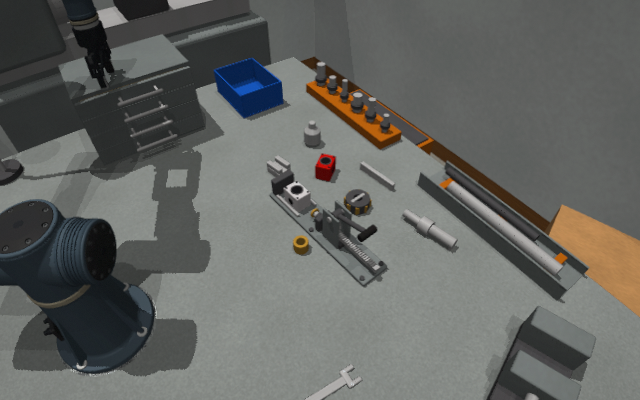

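Scene view: clamp runs from the crossbar at (265,208) to the end stop at (388,207), with the brass bushing at (315,199) by the head. What could be taken for the housing: the silver block with a dark bore in the bed at (365,210), the red block at (398,256), and the vee block at (418,218). I choose the silver one. In the side view it is at (297,194).

Run:
```python
from h import *
im=cv2.imread('pics/scene0.png'); cv2.imwrite('pics/crop1.png',cv2.resize(im[180:260,240:440],None,fx=4,fy=4,interpolation=cv2.INTER_CUBIC))
A=np.load('pics/scene0.npy');B=np.load('pics/side0.npy')
for n,W,uv in (('scene',A,[(265,208),(365,201),(388,200),(398,245),(600,150)]),('side',B,[(297,188),(284,180),(370,233)])):
    for u,v in uv: print(n,u,v,W[v,u].round(4))
# bed-top points
P=[]
for W,(u0,u1,v0,v1) in ((A,(245,405,185,255)),(B,(260,395,165,290))):
    Q=W[v0:v1,u0:u1].reshape(-1,3);Q=Q[~np.isnan(Q[:,0])]
    b=Q[(Q[:,2]>.007)&(Q[:,2]<.016)];P.append(b)
    for s in (b,):
        r=cv2.minAreaRect((s[:,:2]*1000).astype(np.float32));print('rect',r,len(s))
    t=Q[(Q[:,2]>.058)&(Q[:,2]<.066)];print('z58-66',len(t),t.mean(0).round(4),t.min(0).round(3),t.max(0).round(3))
    t=Q[Q[:,2]>.118];print('z>118',len(t),t.mean(0).round(4),t.min(0).round(3),t.max(0).round(3))
np.save('pics/bed.npy',np.vstack(P))
```

```text
scene 265 208 [ 0.5586 -0.1916  0.1335]
scene 365 201 [0.5171 0.0633 0.0647]
scene 388 200 [0.521  0.1241 0.0647]
scene 398 245 [0.6492 0.1232 0.0505]
scene 600 150 [0.472  0.7012 0.1319]
side 297 188 [0.5382 0.0599 0.0661]
side 284 180 [0.5305 0.1134 0.0571]
side 370 233 [ 0.5591 -0.2002  0.1321]
rect ((488.34112548828125, -65.71601867675781), (197.850830078125, 397.8197021484375), 4.184728622436523) 1727
z58-66 460 [0.5389 0.0535 0.0632] [ 0.496 -0.123  0.058] [0.571 0.134 0.066]
z>118 248 [ 0.5571 -0.1702  0.1288] [ 0.527 -0.201  0.118] [ 0.58  -0.068  0.14 ]
rect ((582.0517578125, -42.5272216796875), (400.0455322265625, 353.59027099609375), 58.166683197021484) 2026
z58-66 457 [0.5339 0.0494 0.0632] [ 0.499 -0.127  0.058] [0.571 0.133 0.066]
z>118 284 [ 0.554  -0.1791  0.1292] [ 0.526 -0.205  0.118] [ 0.581 -0.071  0.139]
```

View pics/crop1.png

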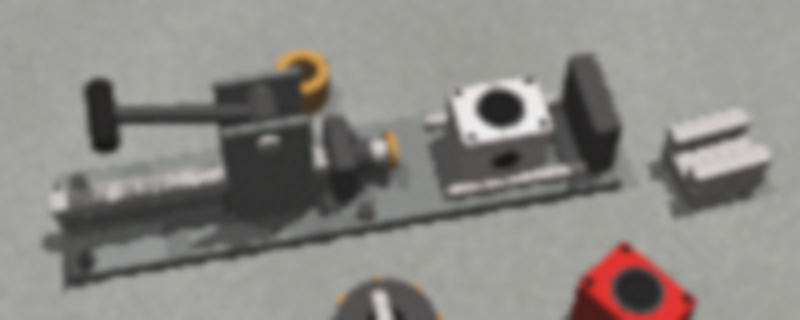

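The crop confirms it: silver housing with a dark bore, standing between the rails, gap to the stop visible; nose well short of it. I'll move above it and measure with the wrist camera.

```bash
r='{"dp":[0.5,-0.92,0.1],"angular":[0,0,-3.1]}'; python3 -m crank '[{"dp":[0.5,-0.92,0.1],"angular":[0,0,-3.1]},{"dp":[0.5,-0.92,0.1],"angular":[0,0,-3.1]},{"dp":[0.5,-0.92,0.1],"angular":[0,0,-3.1]},{"dp":[0.5,-0.92,0.1],"angular":[0,0,-3.1]},{"dp":[0.5,-0.92,0.1],"angular":[0,0,-3.1]},{"dp":[0.5,-0.92,0.1],"angular":[0,0,-3.1]},{"dp":[0.5,-0.92,0.1],"angular":[0,0,-3.1]},{"dp":[0.5,-0.92,0.1],"angular":[0,0,-3.1]},{"dp":[0.5,-0.92,0.1],"angular":[0,0,-3.1]},{"dp":[0.5,-0.92,0.1],"angular":[0,0,-3.1]},{"dp":[0.5,-0.92,0.1],"angular":[0,0,-3.1]},{"dp":[0.5,-0.92,0.1],"angular":[0,0,-3.1]},{"dp":[0.5,-0.92,0.1],"angular":[0,0,-3.1]},{"dp":[0.5,-0.92,0.1],"angular":[0,0,-3.1]},{"dp":[0.5,-0.92,0.1],"angular":[0,0,-3.1]},{"dp":[0.5,-0.92,0.1],"angular":[0,0,-3.1]},{"dp":[0.5,-0.92,0.1],"angular":[0,0,-3.1]},{"dp":[0.5,-0.92,0.1],"angular":[0,0,-3.1]},{"dp":[0.5,-0.92,0.1],"angular":[0,0,-3.1]},{"dp":[0,0,0],"angular":[0,0,0]}]'
python3 - <<'E'
from h import *
d=snap('wrist'); cv2.imwrite('pics/w1.png',d['image']); W=cloud(d); np.save('pics/w1.npy',W)
print(sense()['q'].round(3),np.array(d['mount']).round(3).tolist())
Q=W[~np.isnan(W[...,0])]
print('bench z',np.percentile(Q[:,2],[1,20,50,80]).round(4))
E
```

```text
t: 2.1
tcp_pos: [0.5287, 0.0488, 0.3054]
tool_rot: [0.655, 0.755, 0.0, 0.001]
force: [0.3, 0.2, 0.1]
finger_gap: 0.998
gripper_force: 0.0
[-0.116  0.332  1.6    0.     1.209 -0.259] [[0.0, -0.964, -0.264, 0.066], [1.0, 0.0, -0.0, -0.001], [0.0, -0.264, 0.964, -0.126], [0.0, 0.0, 0.0, 1.0]]
bench z [-0.001   0.0004  0.0014  0.1167]
```

View pics/w1.png

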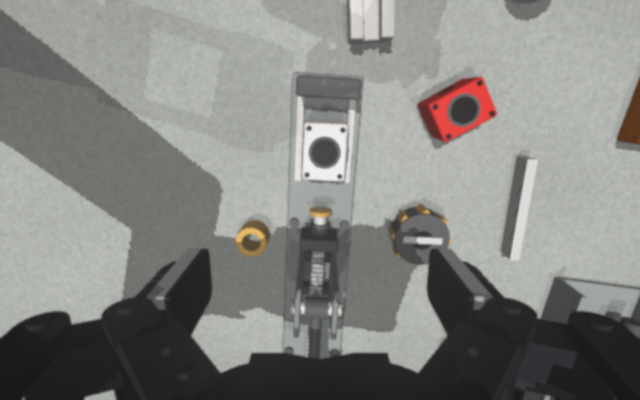

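Wrist view: silver housing at (325,152), end stop at (329,87), nose at (320,211), head below, bushing (252,237), face mill (420,235), red block (458,108).

```bash
cat > fit.py <<'E'
from h import *
def rect(W,m,name):
    Q=W[m]; Q=Q[~np.isnan(Q[:,0])]
    r=cv2.minAreaRect((Q[:,:2]*1000).astype(np.float32)); print(name,len(Q),'c',np.round(r[0],1),'size',np.round(r[1],1),'ang',round(r[2],2),'z',np.median(Q[:,2]).round(4)); return r
E
python3 - <<'E'
from fit import *
W=np.load('pics/w1.npy'); im=cv2.imread('pics/w1.png'); g=im.max(2)
v,u=np.mgrid[:400,:640]; z=W[...,2]
er=lambda m:cv2.erode(m.astype(np.uint8),np.ones((2,2)))>0
rect(W,(z>.057)&(z<.068)&(u>300)&(u<350)&(v>117)&(v<188),'housing top')
rect(W,(z>.057)&(z<.068)&(u>290)&(u<370)&(v>65)&(v<105),'stop top')
b=(z>.006)&(z<.016)&(u>280)&(u<366)&(v>70)&(v<360)
rect(W,b,'bed')
rect(W,(z>.016)&(z<.024)&(u>285)&(u<370)&(v>90)&(v<190),'rails')
# bed edges: per-row min/max xy
L=[];Rr=[]
for row in range(100,290,2):
    c=np.where(b[row])[0]
    if len(c)>5: L.append(W[row,c[0],:2]);Rr.append(W[row,c[-1],:2])
for e in (L,Rr):
    e=np.array(e,np.float32); l=cv2.fitLine(e,cv2.DIST_HUBER,0,.001,.001).ravel(); d=l[:2]*np.sign(l[1]); print('edge ang',np.degrees(np.arctan2(d[1],d[0])).round(2),'x at y=0.05',(l[2]+(0.05-l[3])*d[0]/d[1]).round(4))
rect(W,(z>.02)&(z<.06)&(u>305)&(u<335)&(v>204)&(v<216)&(im[...,2]>im[...,0]+40),'nose')
E
```

```text
housing top 2488 c [532.5  57.3] size [45.8 60. ] ang 5.17 z 0.0632
stop top 1377 c [527.  122.1] size [64.9 19.8] ang 5.03 z 0.0644
bed 8574 c [541.7 -48.4] size [ 81.2 372. ] ang 4.9 z 0.0129
rails 1060 c [532.   64.1] size [65.1 95.6] ang 4.87 z 0.0209
edge ang 94.92 x at y=0.05 0.4932
edge ang 94.87 x at y=0.05 0.5724
nose 118 c [538.6 -14.2] size [23.   4.5] ang 5.4 z 0.0444
```

Measurements agree with the given sizes: clamp yaw ≈ 95°, origin ≈ (0.5408, -0.0373), housing at clamp x 95 (gap 25 mm), nose tip at x ≈ 26.

```bash
python3 -m crank '[{"dp":[0.13,0.28,-0.75],"angular":[0,0,-3]},{"dp":[0,0,-0.75],"angular":[0,0,0]},{"dp":[0,0,-0.75],"angular":[0,0,0]},{"dp":[0,0,-0.75],"angular":[0,0,0]},{"dp":[0,0,-0.75],"angular":[0,0,0]},{"dp":[0,0,-0.75],"angular":[0,0,0]},{"dp":[0,0,-0.75],"angular":[0,0,0]},{"dp":[0,0,-0.4],"angular":[0,0,0]},{"dp":[0,0,0],"angular":[0,0,0]},{"dp":[0,0,0],"angular":[0,0,0]}]' 0 20
python3 - <<'E'
from h import *
d=snap('wrist');W=cloud(d);z=W[...,2];s=sense()
m=(z>.059)&(z<.067)&(np.hypot(W[...,0]-.5325,W[...,1]-.0573)<.042)&(d['image'].min(2)>90)
from fit import rect
rect(W,m,'housing');print(s['tcp_pos'],s['tool_rot'],s['force'])
E
```

```text
t: 3.15
tcp_pos: [0.5304, 0.0609, 0.1361]
tool_rot: [0.673, 0.74, 0.0, 0.0]
force: [0.8, 0.8, 0.0]
finger_gap: 1.002
gripper_force: 0.0
housing 5526 c [532.5  58.3] size [45.5 59.7] ang 5.42 z 0.0628
[0.5309184  0.06074011 0.13662585] [6.73040836e-01 7.39604946e-01 4.87457526e-04 5.64702399e-04] [0.16051535 1.07277549 0.35551087]
```

```bash
python3 -m crank '[{"dp":[0.05,-0.08,-0.6],"angular":[0,0,0]},{"dp":[0,0,-0.6],"angular":[0,0,0]},{"dp":[0,0,-0.6],"angular":[0,0,0]},{"dp":[0,0,-0.6],"angular":[0,0,0]},{"dp":[0,0,-0.6],"angular":[0,0,0]},{"dp":[0,0,0],"angular":[0,0,0]},{"dp":[0,0,0],"angular":[0,0,0]}]' 0 20
python3 -m crank '[{"dp":[0,0,0],"angular":[0,0,0]},{"dp":[0,0,0],"angular":[0,0,0]},{"dp":[0,0,0],"angular":[0,0,0]},{"dp":[0,0,0],"angular":[0,0,0]},{"dp":[0,0,0],"angular":[0,0,0]},{"dp":[0,0,0],"angular":[0,0,0]},{"dp":[0,0,0],"angular":[0,0,0]},{"dp":[0,0,0],"angular":[0,0,0]}]' 0.7 20
```

```text
t: 3.9
tcp_pos: [0.5326, 0.058, 0.0467]
tool_rot: [0.673, 0.739, 0.0, 0.001]
force: [1.0, -0.5, -0.1]
finger_gap: 0.999
gripper_force: 0.0
t: 4.7
tcp_pos: [0.5327, 0.058, 0.0468]
tool_rot: [0.673, 0.739, 0.001, 0.001]
force: [0.2, 0.8, 6.4]
finger_gap: 0.523
gripper_force: 22.4
```

```bash
python3 -m crank '[{"dp":[-0.012,0.133,0],"angular":[0,0,0]},{"dp":[-0.012,0.133,0],"angular":[0,0,0]},{"dp":[-0.012,0.133,0],"angular":[0,0,0]},{"dp":[-0.012,0.133,0],"angular":[0,0,0]},{"dp":[-0.012,0.133,0],"angular":[0,0,0]},{"dp":[-0.006,0.066,0],"angular":[0,0,0]},{"dp":[0,0,0],"angular":[0,0,0]}]'
python3 -m crank '[{"dp":[-0.005,0.05,0],"angular":[0,0,0]},{"dp":[-0.005,0.05,0],"angular":[0,0,0]},{"dp":[0,0,0],"angular":[0,0,0]}]'
python3 -m crank '[{"dp":[-0.005,0.05,0],"angular":[0,0,0]},{"dp":[-0.005,0.05,0],"angular":[0,0,0]},{"dp":[0,0,0],"angular":[0,0,0]}]'
```

```text
t: 5.4
tcp_pos: [0.5314, 0.0794, 0.0468]
tool_rot: [0.673, 0.74, 0.001, 0.002]
force: [1.3, -1.9, 5.5]
finger_gap: 0.522
gripper_force: 22.3
t: 5.7
tcp_pos: [0.5311, 0.0821, 0.0468]
tool_rot: [0.673, 0.74, 0.001, 0.002]
force: [0.2, -3.5, 4.2]
finger_gap: 0.526
gripper_force: 22.3
t: 6.0
tcp_pos: [0.5311, 0.0823, 0.0469]
tool_rot: [0.673, 0.74, -0.001, 0.003]
force: [0.2, -16.0, 5.9]
finger_gap: 0.523
gripper_force: 22.4
```

```bash
python3 -m crank '[{"dp":[0,0,0],"angular":[0,0,0]},{"dp":[0,0,0],"angular":[0,0,0]},{"dp":[0,0,0],"angular":[0,0,0]},{"dp":[0,0,0.3],"angular":[0,0,0]},{"dp":[0,0,0.8],"angular":[0,0,0]},{"dp":[0,0,0.9],"angular":[0,0,0]},{"dp":[0,0,0.9],"angular":[0,0,0]},{"dp":[0,0,0.9],"angular":[0,0,0]},{"dp":[0,0,0.9],"angular":[0,0,0]},{"dp":[0,0,0.9],"angular":[0,0,0]},{"dp":[0,0,0.8],"angular":[0,0,0]},{"dp":[0,-0.9,0.2],"angular":[0,0,0]},{"dp":[0,-0.9,0],"angular":[0,0,0]},{"dp":[0,0,0],"angular":[0,0,0]},{"dp":[0,0,0],"angular":[0,0,0]}]' 0
cat > meas.py <<'E'
from fit import *
O=np.array([.5408,-.0373]);ex=np.array([-.0872,.9962]);ey=np.array([-.9962,-.0872])
def cl(W): return np.stack([(W[...,:2]-O)@ex,(W[...,:2]-O)@ey,W[...,2]],-1)
def meas(cam,save=None):
    d=snap(cam);C=cl(cloud(d));im=d['image'].astype(int);x,y,z=C[...,0],C[...,1],C[...,2]
    if save: cv2.imwrite(save,d['image'])
    pc=lambda a:np.percentile(a,[2,50,98]).round(4) if len(a)>5 else None
    near=abs(y)<.04
    print('housing x',pc(x[near&(z>.058)&(z<.068)&(x>.06)&(x<.156)&(im.min(2)>90)]))
    print('stop x',pc(x[near&(z>.058)&(z<.068)&(x>.151)&(x<.18)]))
    br=near&(z>.02)&(z<.055)&(x>0)&(x<.1)&(im[...,2]>im[...,0]+40)
    print('brass x',pc(x[br]),br.sum())
    t=near&(z>.09)&(z<.145)&(x<-.135)&(x>-.19); print('bar',pc(x[t]),pc(y[t]),pc(z[t]),t.sum())
E
python3 -c "from meas import *;meas('wrist')"
```

```text
t: 7.5
tcp_pos: [0.529, 0.0321, 0.2441]
tool_rot: [0.674, 0.739, 0.0, -0.0]
force: [-0.1, 0.6, 0.4]
finger_gap: 1.0
gripper_force: 0.0
housing x [0.0905 0.1294 0.1553]
stop x [0.1515 0.1605 0.1695]
brass x [0.0206 0.0242 0.0253] 187
bar None None None 0
```

```bash
python3 -m crank '[{"dp":[0.09,-0.84,0],"angular":[0,0,0]},{"dp":[0.09,-0.84,0],"angular":[0,0,0]},{"dp":[0.09,-0.84,0],"angular":[0,0,0]},{"dp":[0.09,-0.84,0],"angular":[0,0,0]},{"dp":[0.09,-0.84,0],"angular":[0,0,0]},{"dp":[0.09,-0.84,0],"angular":[0,0,0]},{"dp":[0.09,-0.84,0],"angular":[0,0,0]},{"dp":[0.09,-0.84,0],"angular":[0,0,0]},{"dp":[0.09,-0.84,0],"angular":[0,0,0]},{"dp":[0,0,0],"angular":[0,0,0]},{"dp":[0,0,0],"angular":[0,0,0]}]' 1
python3 - <<'E'
from meas import *
s=sense();print(s['tcp_pos'],cl(s['tcp_pos'][None])[0].round(4),s['finger_gap'],s['force'].round(2))
for n in('scene0','side0'):
    C=cl(np.load(f'pics/{n}.npy'));x,y,z=C[...,0],C[...,1],C[...,2]
    t=(abs(y)<.045)&(z>.10)&(z<.145)&(x<-.14)&(x>-.19); print(n,t.sum(),C[t].min(0).round(4),np.median(C[t],0).round(4),C[t].max(0).round(4))
print('bar world',O-.157*ex)
meas('side','pics/s1.png')
E
```

```text
t: 8.65
tcp_pos: [0.5535, -0.1938, 0.2433]
tool_rot: [0.673, 0.739, 0.0, -0.001]
force: [0.3, 0.1, -0.2]
finger_gap: 0.003
gripper_force: 0.0
[ 0.55347974 -0.19383569  0.24329929] [-0.157   0.001   0.2433] 0.0033339212671540173 [ 0.27  0.11 -0.16]
scene0 144 [-0.1632 -0.0254  0.122 ] [-0.1534 -0.0047  0.1347] [-0.1406  0.0209  0.14  ]
side0 194 [-0.1668 -0.026   0.1215] [-0.1599  0.001   0.1332] [-0.1402  0.0209  0.1395]
bar world [ 0.5544904 -0.1937034]
housing x [0.0889 0.1131 0.1506]
stop x [0.1512 0.1587 0.1683]
brass x [0.0194 0.0218 0.0249] 25
bar [-0.1665 -0.159  -0.1373] [-0.0238  0.0005  0.0203] [0.1225 0.1329 0.1374] 203
```

```bash
python3 -c "
import cv2;im=cv2.imread('pics/s1.png');cv2.imwrite('pics/s1c.png',cv2.resize(im[120:300,230:430],None,fx=3,fy=3))"
```

```text
(no output)
```

View pics/s1c.png

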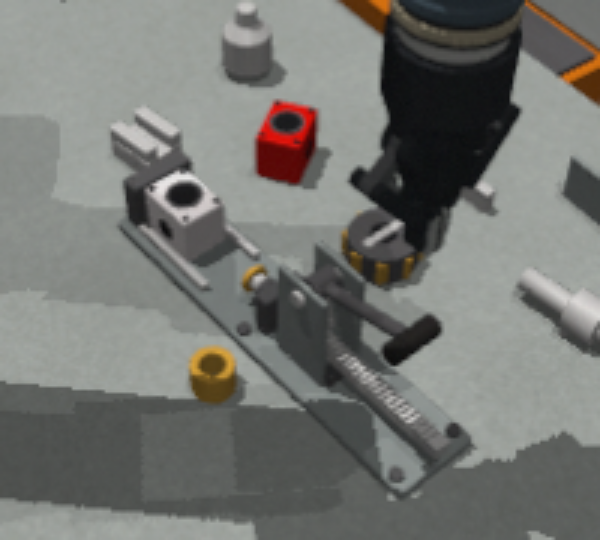

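Home against the stop; trigger bar at clamp (-0.157, 0), top at z ≈ 0.135, nose tip about 64 mm from contact, so the first three strokes (≤ 18 mm each) are safe. First stroke.

```bash
python3 -m crank '[{"dp":[0.03,0,-0.8],"angular":[0,0,0]},{"dp":[0,0,-0.8],"angular":[0,0,0]},{"dp":[0,0,-0.8],"angular":[0,0,0]},{"dp":[0,0,-0.4],"angular":[0,0,0]},{"dp":[0,0,0],"angular":[0,0,0]}]' 1
python3 -m crank '[{"dp":[0,0,-0.3],"angular":[0,0,0]},{"dp":[0,0,-0.3],"angular":[0,0,0]},{"dp":[0,0,-0.3],"angular":[0,0,0]},{"dp":[0,0,-0.3],"angular":[0,0,0]},{"dp":[0,0,-0.3],"angular":[0,0,0]},{"dp":[0,0,-0.2],"angular":[0,0,0]},{"dp":[0,0,0],"angular":[0,0,0]}]'
python3 -c "from meas import *;meas('side')"
python3 -m crank '[{"dp":[0,0,0.4],"angular":[0,0,0]},{"dp":[0,0,0.4],"angular":[0,0,0]},{"dp":[0,0,0.4],"angular":[0,0,0]},{"dp":[0,0,0.5],"angular":[0,0,0]},{"dp":[0,0,0],"angular":[0,0,0]},{"dp":[0,0,0],"angular":[0,0,0]}]'
python3 -c "from meas import *;meas('side')"
```

```text
t: 9.2
tcp_pos: [0.5534, -0.1929, 0.1581]
tool_rot: [0.673, 0.74, -0.0, -0.002]
force: [-0.2, -0.7, 0.5]
finger_gap: 0.0
gripper_force: 0.0
t: 9.9
tcp_pos: [0.5563, -0.1963, 0.1095]
tool_rot: [0.673, 0.739, 0.0, 0.003]
force: [1.7, -3.4, 4.5]
finger_gap: -0.004
gripper_force: 2.5
housing x [0.0886 0.1107 0.1501]
stop x [0.1512 0.1589 0.1691]
brass x [0.0334 0.0354 0.0393] 25
bar [-0.1735 -0.1678 -0.1446] [-0.0232  0.0035  0.0204] [0.0902 0.1124 0.1444] 191
t: 10.55
tcp_pos: [0.5542, -0.1945, 0.1602]
tool_rot: [0.673, 0.739, 0.0, -0.0]
force: [0.5, 0.5, -0.3]
finger_gap: 0.0
gripper_force: 0.0
housing x [0.0892 0.112  0.1501]
stop x [0.1513 0.1593 0.1691]
brass x [0.033  0.0354 0.0399] 26
bar [-0.1666 -0.1612 -0.1367] [-0.0239  0.0039  0.0201] [0.1223 0.1317 0.137 ] 162
```

```bash
python3 -m crank '[{"dp":[0,0,-0.4],"angular":[0,0,0]},{"dp":[0,0,-0.4],"angular":[0,0,0]},{"dp":[0,0,-0.4],"angular":[0,0,0]},{"dp":[0,0,-0.5],"angular":[0,0,0]},{"dp":[0,0,0],"angular":[0,0,0]},{"dp":[0,0,0.4],"angular":[0,0,0]},{"dp":[0,0,0.4],"angular":[0,0,0]},{"dp":[0,0,0.4],"angular":[0,0,0]},{"dp":[0,0,0.5],"angular":[0,0,0]},{"dp":[0,0,0],"angular":[0,0,0]},{"dp":[0,0,0],"angular":[0,0,0]}]'
python3 -c "from meas import *;meas('side')"
python3 -m crank '[{"dp":[0,0,-0.4],"angular":[0,0,0]},{"dp":[0,0,-0.4],"angular":[0,0,0]},{"dp":[0,0,-0.4],"angular":[0,0,0]},{"dp":[0,0,-0.5],"angular":[0,0,0]},{"dp":[0,0,0],"angular":[0,0,0]},{"dp":[0,0,0.4],"angular":[0,0,0]},{"dp":[0,0,0.4],"angular":[0,0,0]},{"dp":[0,0,0.4],"angular":[0,0,0]},{"dp":[0,0,0.5],"angular":[0,0,0]},{"dp":[0,0,0],"angular":[0,0,0]},{"dp":[0,0,0],"angular":[0,0,0]}]'
python3 -c "from meas import *;meas('side');meas('scene')"
```

```text
t: 11.7
tcp_pos: [0.5545, -0.1947, 0.1606]
tool_rot: [0.673, 0.739, 0.0, 0.001]
force: [0.5, 0.2, -0.7]
finger_gap: 0.001
gripper_force: 0.0
housing x [0.089  0.1117 0.1505]
stop x [0.1514 0.1588 0.1691]
brass x [0.0473 0.0498 0.0545] 26
bar [-0.1664 -0.1613 -0.1365] [-0.0245  0.0032  0.0206] [0.122  0.1319 0.137 ] 164
t: 12.85
tcp_pos: [0.5546, -0.1947, 0.1607]
tool_rot: [0.673, 0.739, 0.0, 0.001]
force: [-0.6, 0.5, -0.0]
finger_gap: -0.001
gripper_force: 0.0
housing x [0.089  0.1111 0.1497]
stop x [0.1515 0.1595 0.1688]
brass x [0.0596 0.062  0.0655] 25
bar [-0.1664 -0.1607 -0.1376] [-0.0245  0.0033  0.0206] [0.1233 0.1324 0.1371] 160
housing x [0.0923 0.1218 0.1528]
stop x [0.1517 0.1594 0.169 ]
brass x [0.0624 0.0642 0.0676] 19
bar [-0.1627 -0.1518 -0.1363] [-0.0249 -0.0119  0.0009] [0.123  0.1329 0.138 ] 106
```

```bash
python3 -m crank '[{"dp":[0,0,-0.4],"angular":[0,0,0]},{"dp":[0,0,-0.4],"angular":[0,0,0]},{"dp":[0,0,-0.4],"angular":[0,0,0]},{"dp":[0,0,-0.4],"angular":[0,0,0]},{"dp":[0,0,0],"angular":[0,0,0]},{"dp":[0,0,0.4],"angular":[0,0,0]},{"dp":[0,0,0.4],"angular":[0,0,0]},{"dp":[0,0,0.4],"angular":[0,0,0]},{"dp":[0,0,0.4],"angular":[0,0,0]},{"dp":[0,0,0],"angular":[0,0,0]},{"dp":[0,0,0],"angular":[0,0,0]}]'
python3 -c "from meas import *;meas('side');meas('scene')"
python3 -m crank '[{"dp":[0,0,-0.3],"angular":[0,0,0]},{"dp":[0,0,-0.3],"angular":[0,0,0]},{"dp":[0,0,-0.2],"angular":[0,0,0]},{"dp":[0,0,0],"angular":[0,0,0]},{"dp":[0,0,0],"angular":[0,0,0]}]'
python3 -c "from meas import *;meas('side')
for i in range(4): print(sense()['force'].round(2),sense()['tcp_pos'][2])"
```

```text
t: 14.05
tcp_pos: [0.5546, -0.1948, 0.1605]
tool_rot: [0.673, 0.739, 0.0, 0.0]
force: [-0.4, 1.3, -0.5]
finger_gap: -0.005
gripper_force: 0.0
housing x [0.0887 0.1122 0.1508]
stop x [0.1514 0.1588 0.1692]
brass x [0.0689 0.0722 0.0902] 29
bar [-0.1665 -0.1612 -0.1363] [-0.0239  0.0039  0.0208] [0.122  0.1321 0.1373] 161
housing x [0.0925 0.1222 0.1524]
stop x [0.1521 0.1597 0.1689]
brass x [0.0716 0.0736 0.0773] 19
bar [-0.1625 -0.152  -0.1363] [-0.0246 -0.0119  0.0014] [0.1228 0.1334 0.1388] 107
t: 14.65
tcp_pos: [0.5547, -0.195, 0.1354]
tool_rot: [0.673, 0.739, 0.0, -0.0]
force: [0.5, -1.9, 2.1]
finger_gap: -0.0
gripper_force: 1.2
housing x [0.0893 0.112  0.1499]
stop x [0.1511 0.159  0.1689]
brass x [0.0718 0.0746 0.0903] 28
bar [-0.1708 -0.1654 -0.1374] [-0.0237  0.0045  0.0204] [0.1069 0.1178 0.1436] 200
[ 0.51 -1.59  5.53] 0.13570540630142852
[ 0.51 -1.59  5.53] 0.13570540630142852
[ 0.51 -1.59  5.53] 0.13570540630142852
[ 0.51 -1.59  5.53] 0.13570540630142852
```

```bash
python3 -m crank '[{"dp":[0,0,-0.2],"angular":[0,0,0]},{"dp":[0,0,-0.2],"angular":[0,0,0]},{"dp":[0,0,-0.2],"angular":[0,0,0]},{"dp":[0,0,-0.2],"angular":[0,0,0]},{"dp":[0,0,-0.05],"angular":[0,0,0]},{"dp":[0,0,0],"angular":[0,0,0]}]'
python3 -c "from meas import *;meas('side')"
python3 -m crank '[{"dp":[0,0,0.4],"angular":[0,0,0]},{"dp":[0,0,0.4],"angular":[0,0,0]},{"dp":[0,0,0.4],"angular":[0,0,0]},{"dp":[0,0,0.4],"angular":[0,0,0]},{"dp":[0,0,0.1],"angular":[0,0,0]},{"dp":[0,0,0],"angular":[0,0,0]}]'
python3 - <<'E'
from meas import *
for c in ('side','scene'):
    meas(c)
    d=snap(c);C=cl(cloud(d));x,y,z=C[...,0],C[...,1],C[...,2]
    cv2.imwrite(f'pics/{c}2.png',d['image'])
    # jaw plate: dark, top at z~56
    t=(abs(y)<.02)&(z>.050)&(z<.060)&(x>.02)&(x<.086)&(d['image'].max(2)<90);print('jaw',c,t.sum(),np.percentile(x[t],[2,50,98]).round(4) if t.sum() else '')
a=cv2.imread('pics/side2.png')[170:230,270:340];b=cv2.imread('pics/scene2.png')[185:245,310:400]
cv2.imwrite('pics/j1.png',np.hstack([cv2.resize(a,(400,343),interpolation=2),cv2.resize(b,(400,343),interpolation=2)]))
E
```

```text
t: 15.3
tcp_pos: [0.5548, -0.195, 0.1101]
tool_rot: [0.673, 0.739, 0.0, 0.0]
force: [0.6, -3.2, 4.3]
finger_gap: -0.0
gripper_force: 2.3
housing x [0.0893 0.1121 0.1495]
stop x [0.1513 0.159  0.1684]
brass x [0.0807 0.0835 0.0886] 24
bar [-0.1721 -0.1663 -0.1438] [-0.0199  0.0051  0.0207] [0.0904 0.1098 0.144 ] 192
t: 15.95
tcp_pos: [0.5548, -0.1949, 0.1622]
tool_rot: [0.673, 0.739, 0.0, 0.001]
force: [-0.5, -0.1, 0.2]
finger_gap: 0.004
gripper_force: 0.0
housing x [0.0889 0.1118 0.1504]
stop x [0.1513 0.1591 0.1692]
brass x [0.0808 0.0833 0.0887] 24
bar [-0.1663 -0.1613 -0.1373] [-0.0239  0.0034  0.0207] [0.1229 0.132  0.1373] 164
jaw side 89 [0.041  0.0464 0.0556]
housing x [0.0925 0.1222 0.1526]
stop x [0.1521 0.1595 0.1695]
brass x [0.0841 0.0853 0.0876] 17
bar [-0.1624 -0.1519 -0.1364] [-0.0247 -0.0105  0.0007] [0.1235 0.1329 0.1376] 109
jaw scene 58 [0.0448 0.0509 0.0596]
```

View pics/j1.png

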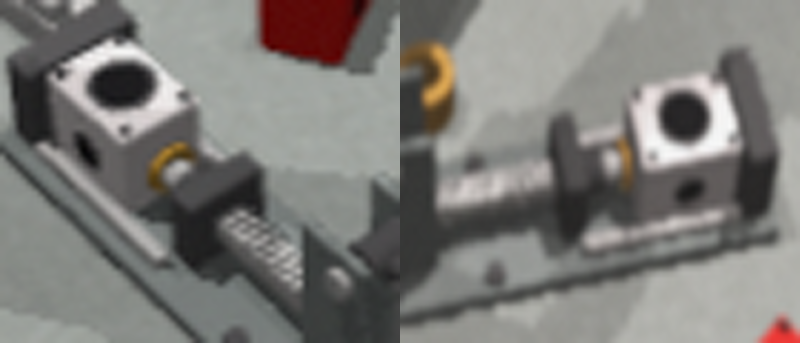

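The nose is about 3 mm short of the housing, housing still home. Now the final stroke in small steps, watching force and jaw/brass.

```bash
cat >> meas.py <<'E'
def jaw():
    for c in ('side','scene'):
        J=[];B=[];H=[]
        for i in range(3):
            d=snap(c);C=cl(cloud(d));im=d['image'].astype(int);x,y,z=C[...,0],C[...,1],C[...,2]
            t=(abs(y)<.02)&(z>.050)&(z<.060)&(x>.02)&(x<.086)&(im.max(2)<90);J.append(np.median(x[t]))
            t=(abs(y)<.04)&(z>.02)&(z<.055)&(x>.03)&(x<.1)&(im[...,2]>im[...,0]+40);B.append(np.median(x[t]))
        print(c,'jaw',np.mean(J).round(4),'brass',np.mean(B).round(4),'d',(np.mean(B)-np.mean(J)).round(4))
    s=sense();print('F',s['force'].round(2),'z',s['tcp_pos'][2].round(4))
E
python3 -c "from meas import *;jaw()"
python3 -m crank '[{"dp":[0,0,-0.3],"angular":[0,0,0]},{"dp":[0,0,-0.3],"angular":[0,0,0]},{"dp":[0,0,-0.3],"angular":[0,0,0]},{"dp":[0,0,0],"angular":[0,0,0]},{"dp":[0,0,0],"angular":[0,0,0]}]'
python3 -c "from meas import *;jaw()"
python3 -m crank '[{"dp":[0,0,-0.1],"angular":[0,0,0]},{"dp":[0,0,-0.1],"angular":[0,0,0]},{"dp":[0,0,0],"angular":[0,0,0]},{"dp":[0,0,0],"angular":[0,0,0]}]'
python3 -c "from meas import *;jaw()"
```

```text
side jaw 0.0464 brass 0.0833 d 0.0369
scene jaw 0.0506 brass 0.0855 d 0.0349
F [-0.82 -0.26 -0.48] z 0.161
t: 16.95
tcp_pos: [0.5546, -0.1949, 0.134]
tool_rot: [0.673, 0.739, 0.0, -0.0]
force: [0.5, -1.7, 2.0]
finger_gap: 0.002
gripper_force: 1.0
side jaw 0.0497 brass 0.0854 d 0.0357
scene jaw 0.0535 brass 0.0885 d 0.0351
F [ 0.88 -2.17  2.12] z 0.1345
t: 17.65
tcp_pos: [0.5547, -0.1955, 0.1287]
tool_rot: [0.673, 0.74, -0.0, 0.001]
force: [-1.3, -3.6, 4.6]
finger_gap: -0.004
gripper_force: 2.4
side jaw 0.0506 brass 0.0859 d 0.0353
scene jaw 0.0543 brass 0.0883 d 0.034
F [ 0.15 -3.9   4.81] z 0.1286
```

```bash
python3 -m crank '[{"dp":[0,0,-0.1],"angular":[0,0,0]},{"dp":[0,0,-0.05],"angular":[0,0,0]},{"dp":[0,0,0],"angular":[0,0,0]},{"dp":[0,0,0],"angular":[0,0,0]}]'
python3 -c "from meas import *;jaw()"
python3 -m crank '[{"dp":[0,0,-0.1],"angular":[0,0,0]},{"dp":[0,0,0],"angular":[0,0,0]},{"dp":[0,0,0],"angular":[0,0,0]}]'
python3 -c "from meas import *;jaw()"
```

```text
t: 18.35
tcp_pos: [0.5548, -0.1954, 0.1242]
tool_rot: [0.673, 0.739, -0.0, 0.001]
force: [-0.2, -5.0, 5.5]
finger_gap: -0.0
gripper_force: 2.8
side jaw 0.0512 brass 0.0855 d 0.0343
scene jaw 0.0551 brass 0.0885 d 0.0335
F [-0.65 -4.24  6.08] z 0.1242
t: 18.95
tcp_pos: [0.5549, -0.1955, 0.1212]
tool_rot: [0.673, 0.74, -0.0, 0.001]
force: [-1.2, -3.9, 6.8]
finger_gap: 0.001
gripper_force: 3.0
side jaw 0.0521 brass 0.0858 d 0.0337
scene jaw 0.0559 brass 0.0885 d 0.0325
F [-0.93 -4.08  6.03] z 0.1213
```

```bash
cat > track.py <<'E'
from meas import *
# displacement (mm along clamp x) of jaw plate and brass since pics/{side,scene}2.png
BOX={'side':{'jaw':(298,193,320,219)},'scene':{'jaw':(342,201,358,230)}}
def pxpermm(d,p):
    q=np.array([np.r_[O+x*ex+p[1]*ey,p[2]] for x in(p[0],p[0]+.005)])
    Ti=np.linalg.inv(np.array(d['pose']));P=q@Ti[:3,:3].T+Ti[:3,3]
    a=cv2.projectPoints(P,np.zeros(3),np.zeros(3),np.array(d['mtx']),np.array(d['dist']))[0][:,0];return a[0],(a[1]-a[0])/5
def track(show=True):
    for c in('side','scene'):
        ref=cv2.imread(f'pics/{c}2.png');ims=[snap(c) for _ in range(2)];d=ims[0]
        out={}
        for name,p in(('jaw',(.056,0,.05)),('brass',(.0845,0,.04)),('housing',(.12,0,.062))):
            p0,g=pxpermm(d,p)
            if name=='jaw': u0,v0,u1,v1=BOX[c]['jaw']
            else: r=(7,8) if name=='brass' else (12,10);u0,v0,u1,v1=np.r_[np.round(p0)-r,np.round(p0)+r].astype(int)
            m=10;up=10
            T=cv2.resize(ref[v0:v1,u0:u1],None,fx=up,fy=up,interpolation=2)
            im=np.mean([i['image'] for i in ims],0).astype(np.uint8)
            S=cv2.resize(im[v0-m:v1+m,u0-m:u1+m],None,fx=up,fy=up,interpolation=2)
            M=cv2.matchTemplate(S,T,cv2.TM_CCOEFF_NORMED);_,s,_,l=cv2.minMaxLoc(M)
            dv=np.array(l)/up-m; out[name]=(round(float(dv@g/(g@g)),2),round(s,3),p0.round(0).tolist())
        print(c,'px/mm',round(float(np.hypot(*g)),2),out)
    F=[]
    for i in range(6): vision.snapshot('wrist');F.append(sense()['force'])
    print('F',np.mean(F,0).round(2),'z',sense()['tcp_pos'][2].round(4),'t',sense()['t'])
E
python3 -c "from track import *;track()"
```

```text
side px/mm 0.31 {'jaw': (5.0, 0.941, [305.0, 202.0]), 'brass': (2.24, 0.866, [299.0, 199.0]), 'housing': (0.0, 0.994, [290.0, 185.0])}
scene px/mm 0.37 {'jaw': (4.87, 0.974, [349.0, 212.0]), 'brass': (0.58, 0.945, [359.0, 212.0]), 'housing': (0.0, 0.995, [373.0, 205.0])}
F [-0.33 -4.38  5.87] z 0.1213 t 19.75
```

```bash
python3 -m crank '[{"dp":[0,0,-0.1],"angular":[0,0,0]},{"dp":[0,0,-0.1],"angular":[0,0,0]},{"dp":[0,0,0],"angular":[0,0,0]},{"dp":[0,0,0],"angular":[0,0,0]},{"dp":[0,0,0],"angular":[0,0,0]}]'
python3 -c "from track import *;track();jaw()"
```

```text
t: 20.25
tcp_pos: [0.5549, -0.1956, 0.1157]
tool_rot: [0.673, 0.74, -0.0, 0.001]
force: [-1.4, -4.6, 7.7]
finger_gap: -0.003
gripper_force: 4.2
side px/mm 0.31 {'jaw': (6.5, 0.915, [305.0, 202.0]), 'brass': (2.22, 0.838, [299.0, 199.0]), 'housing': (0.0, 0.994, [290.0, 185.0])}
scene px/mm 0.37 {'jaw': (6.19, 0.962, [349.0, 212.0]), 'brass': (0.85, 0.921, [359.0, 212.0]), 'housing': (0.0, 0.995, [373.0, 205.0])}
F [-1.39 -4.17  8.19] z 0.1157 t 20.75
side jaw 0.0536 brass 0.0852 d 0.0316
scene jaw 0.0576 brass 0.0884 d 0.0309
F [-1.49 -3.81  8.3 ] z 0.1157
```

```bash
python3 -m crank '[{"dp":[0,0,-0.06],"angular":[0,0,0]},{"dp":[0,0,-0.06],"angular":[0,0,0]},{"dp":[0,0,0],"angular":[0,0,0]},{"dp":[0,0,0],"angular":[0,0,0]},{"dp":[0,0,0],"angular":[0,0,0]}]'
python3 - <<'E'
from track import *
track();jaw()
a=cv2.imread('pics/side2.png');b=snap('side')['image'];k=lambda i:cv2.resize(i[165:235,275:342],(400,418),interpolation=2)
cv2.imwrite('pics/j2.png',np.hstack([k(a),k(b)]))
E
```

```text
t: 21.55
tcp_pos: [0.5549, -0.1955, 0.1125]
tool_rot: [0.673, 0.74, -0.0, 0.001]
force: [-1.5, -3.9, 11.0]
finger_gap: -0.001
gripper_force: 5.5
side px/mm 0.31 {'jaw': (7.16, 0.905, [305.0, 202.0]), 'brass': (2.01, 0.828, [299.0, 199.0]), 'housing': (0.0, 0.995, [290.0, 185.0])}
scene px/mm 0.37 {'jaw': (7.02, 0.948, [349.0, 212.0]), 'brass': (0.85, 0.904, [359.0, 212.0]), 'housing': (0.26, 0.996, [373.0, 205.0])}
F [-2.23 -3.43 10.63] z 0.1125 t 22.05
side jaw 0.0546 brass 0.0858 d 0.0312
scene jaw 0.0587 brass 0.0881 d 0.0294
F [-2.   -3.74 10.99] z 0.1125
```

View pics/j2.png

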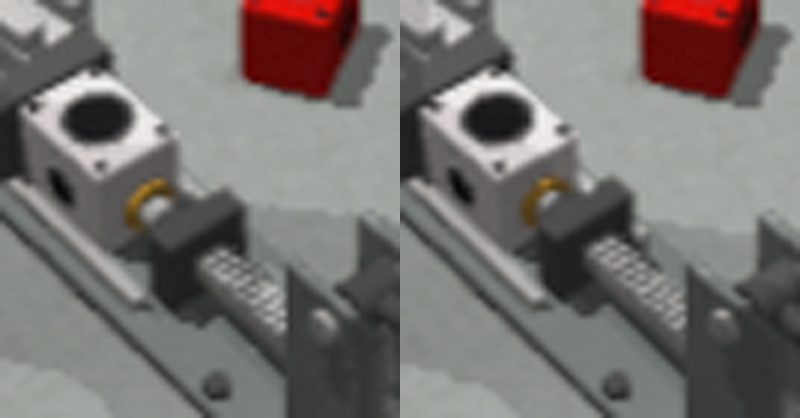

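Every estimate (excess trigger force about 6.4 N, so about 16 N on the nose, and jaw travel less brass travel) puts the nose 4.6–6.4 mm in. The housing is home and untouched, so I'll hand in.

```bash
python3 -c "from h import *;print(sense()['force'].round(1));print(order.sign_off())"
```

```text
[-2.5 -3.7 11.1]
the job is handed in; nothing more can be done
None
```

I handed the job in with the housing home against the end stop and the fingers holding the trigger down (about 11 N), with the nose pressed in an estimated 4.6–6.4 mm; the sign-off gave no verdict.

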